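# Dip the coin tube behind the safety-catch door

## Robot

A 6-joint arm with a two-finger parallel gripper is mounted at the origin on the work surface. World frame = base frame: x ahead of the robot, y to its left, z up, the work surface at z = 0. Lengths are in m, angles in degrees, forces in N, time in s.
With the tool pointing down it reaches from about 0.3 to 0.85 m from the base axis. Payload 5.4 kg.
Tool frame: the origin (TCP) lies midway between the tips of the shut fingers; the grasp point (between the pads) lies 19 mm behind it (arm.pinch_z is the distance from the TCP to the grasp point, in m); z points along the fingers, y is the direction in which the jaws open and shut (so a half turn about z gives the same grasp; the last joint's range is limited). The gripper opens to 85 mm and grips with 20 to 120 N. Pads are 22 mm wide; open, the fingers measure 114 mm over their backs; the gripper's body (76 mm by 85 mm) begins 54 mm behind the grasp point. The pads swing forward as they close: fully open they stand 13 mm farther back than shut.
Start: joints at [-80.793, 9.076, 91.501, -0, 79.423, -12.038], TCP at [0.208, -0.536, 0.231] pointing down, gripper open.
Joint ranges: [-166.64, 166.64], [-54.1, 131.32], [10.49, 154.53], [-73.88, 253.88], [9.74, 151.15], [-171.62, 171.62]. Speed limits (degrees/s): [147.25, 147.25, 180, 180, 180, 180].

## Interface

Orientations are given as a 3x3 rotation matrix whose columns are the frame's x, y, z axes.
In Python, from station import arm gives the robot as it stands. The module is installed in compiled form; this text tells all that it offers. Calls block until the motion is done:
- arm.movep(position, orientation): joint-space move of the TCP to a pose.
- arm.line_to(position, orientation=None, feed=0.15): straight line of the TCP; orientation=None keeps the orientation; feed is the mean speed in m/s.
- arm.set_joints(angles): joint-space move.
- arm.gripper_open() and arm.grasp(effort=None): open the fingers fully, or close them until they stop; effort is the grip in N (None keeps the last).
- arm.dwell(seconds).
- arm.ik(position, orientation): joint angles nearest the present ones, or None.
- arm.grab_frame(name): name is "scene" or "top" or "wrist"; returns (picture, depth): 420x560x3 uint8, blue, green, red; 420x560 float32, m along the optical axis (not along the pixel's ray), 0 where there is no reading.
- arm.calibration(name): a dict with "camera_matrix" (3x3 intrinsics, pixels), "k1" (the pictures are not rectified: a ray, as slopes to the right and down, at radius r is drawn at 1 + k1 r^2 times it, then the intrinsics apply), "cam_to_world" (4x4, takes a point from camera to world coordinates); the wrist camera has in their place "tool_from_camera" (4x4, takes a point from camera to tool coordinates, whose origin is the TCP and whose axes are the flange's). Camera axes: x right, y down, z forward; pixel columns grow to the right and rows downward; lengths in m; the calibration is good to about 2 mm. A picture is of the moment at which its call begins: read the wrist's pose just before it. calibration takes no time and is no camera call.
A pose or a line that the arm cannot do raises arm.IKError and nothing moves.
- arm.close_job(): hands the job in, once; it reports no verdict.
Readings, each from a call of its own:
- arm.read_time(): time.
- arm.read_q(): joint angles.
- arm.read_dq(): joint speeds.
- arm.read_tau(): joint torques, N m.
- arm.read_position(): TCP position.
- arm.read_orientation(): TCP orientation.
- arm.read_contact_force(): force on the tool from outside, world axes, zero at the start.
- arm.read_torque(): the same for the moment, N m.
- arm.read_grip_width(): opening from 0.0 (shut) to 1.0 (fully open).
Only numpy, scipy, OpenCV 4.12 (cv2) and the standard library are available. Lean on these libraries where they do the work, as an engineer would, in place of code of your own. Each camera call takes 0.05 s, during which the arm holds its last target.

## Task

Check how full the wider coin tube on the inside of the coin cabinet's door is. The door stands ajar on its safety catch: first stand the hand stamp that is in the door's way upright somewhere else on the counter, so that the door does not touch it, then push the spring catch down through the door gap while pulling the door, and open it about square to the cabinet's front. Then take the gauge rod from its stand, put it tip down in the wider tube until it rests on the coins, and leave it standing in there; do not disturb the other things on the counter.

Things in the scene. Friction and masses are not known exactly. Their poses are not given: they have to be found in the camera images.
- cabinet: Fixed grey coin cabinet, 200 deep (x) x 240 wide (y) x 165 mm high, flat on the counter; origin at the centre of its underside, its front (with the door) looks along its own -x. It stands to the robot's right, its front turned to the middle of the counter.
- door (a joint): Angle of the cabinet's grey door about its upright hinge (rad): 0 shut, grows as it opens (counterclockwise seen from above), 1.57 square to the front, 1.75 the stop. Hinge axis at cabinet x -100, y -110 mm, the front's right end. It stays where it is left (about 1 N moves its free edge). Unless the catch is held down it stops at about 0.37; it starts at 0.29 to 0.36.
- hinge_top (a point): Fixed point on the hinge axis, height 165 mm. 'Door frame' below: origin on this axis at counter level, axes those of the cabinet turned counterclockwise by the door angle. In it the door panel runs along +y from 0 to 210 mm, from 25 to 165 mm high; inner face at x = 0, outer face at x = -12 mm. Catch and tubes are on the inner (+x) side.
- catch (a joint): Travel of the spring catch (m): 0 up, grows as it is pressed straight down, 0.012 fully down; 3 N starts it, 6 N holds it fully down. Its pin hooks behind the cabinet's front top rail (lower edge 150 mm high); pressed 9 mm or more it passes under, and it is past the rail once the door is beyond 0.55 rad. It springs up when let go.
- catch_pad (a point): Middle of the black pad to press, on top of the catch: a steel tongue 22 mm wide, 5 mm thick, sticking out 85 mm from the door's inner face, with an upright 9 mm pin at its end. Site at door frame x 30, y 165 mm, height 146 mm when up (20 mm below the tops of door and cabinet), open to above; the gap between door and cabinet front is 45 to 60 mm there.
- tube_mouth (a point): Centre of the mouth of the wider grey coin tube on the door's inner face (door frame x 24, y 45 mm, height 125 mm): upright, outside 36 mm, inside 30 mm wide. The narrower tube beside it (outside 25 mm, door frame y 95 mm) is not to be used. The door's top is 40 mm higher than the mouths.
- coin_top (a point): Centre of the top of the coin stack inside the wider tube, 30 to 60 mm below its mouth.
- stamp: Wooden hand stamp, about 160 g, standing upright in front of the door, within its sweep: round base 48 mm wide, neck 20 mm, round knob 34 mm wide from 74 to 98 mm high, 105 mm tall in all; origin at the centre of its underside.
- stand: Fixed dark steel block 60 x 60 x 45 mm with the gauge rod standing in its hole (12.5 mm wide, 35 mm deep); origin at the centre of its underside.
- rod: Aluminium gauge rod, 10 mm thick, 150 mm long in all, with a black round head 22 mm wide over its top 24 mm; about 70 g. Origin at its lower tip, z along the rod to the head. It starts upright in the stand, tip 10 mm over the counter.
- notes_a: Bystander: banded block of banknotes, 77 (x) x 155 (y) x 36 mm; origin under its centre.
- notes_b: Bystander: a second one of the same.
- calculator: Bystander: desk calculator, 100 (x) x 150 (y) x 20 mm; origin under its centre.
- stapler: Bystander: stapler, 130 (x) x 34 (y) x 47 mm; origin under its centre.
- inkpad: Bystander: black ink pad, 60 (x) x 90 (y) x 18 mm; origin under its centre.
- coin_roll: Bystander: paper roll of coins standing upright near the stand, 28 mm wide, 69 mm tall; origin under its centre.
- pen_pot: Bystander: white pot with pens, 68 mm wide, 90 mm tall, pens up to 175 mm high; origin under its centre. It stands near the stand.

How it is judged:
By the outcome, as a careful person would: the job done as asked, in the order asked, and still so for the second after the job is handed in, with the robot touching nothing.
It also fails if it takes over 72 s, if anything falls off the work surface, if the arm or the gripper's body presses on something with over 40 N, if the wrist force passes 120 N, or if a joint passes its speed limit or range.

## Working session

There is one attempt and no reset: what is moved stays moved. The work goes in short steps, each a Python script; the robot and the scene stay as the last script left them, time stands still between calls to the robot, and variables do not carry over. Pictures are saved under pics/ and viewed, and the job is handed in when it is done.

```bash
mkdir -p pics; ls; cat > h.py <<'E'
import numpy as np, cv2
from station import arm
def grab(name,fn=None):
    p=arm.read_position();R=arm.read_orientation()
    img,d=arm.grab_frame(name);c=arm.calibration(name)
    if 'cam_to_world' in c: T=np.array(c['cam_to_world'])
    else:
        W=np.eye(4);W[:3,:3]=R;W[:3,3]=p;T=W@np.array(c['tool_from_camera'])
    if fn: cv2.imwrite('pics/'+fn,img)
    K=np.array(c['camera_matrix']);k1=c['k1']
    h,w=d.shape
    v,u=np.mgrid[0:h,0:w].astype(np.float32)
    pts=np.stack([u.ravel(),v.ravel()],-1)[:,None].astype(np.float64)
    n=cv2.undistortPoints(pts,K,np.array([k1,0,0,0.]))[:,0]
    P=np.c_[n*d.ravel()[:,None],d.ravel()]@T[:3,:3].T+T[:3,3]
    P[d.ravel()==0]=np.nan
    return img,d,P.reshape(h,w,3),T,K,k1
def proj(pt,T,K,k1):
    c=np.linalg.inv(T)@np.r_[pt,1]; 
    return cv2.projectPoints(c[None,:3],np.zeros(3),np.zeros(3),K,np.array([k1,0,0,0.]))[0].ravel()
E
python3 - <<'E'
from h import *
for n in ['scene','top','wrist']:
    img,d,P,T,K,k1=grab(n,n+'0.png'); np.savez('/tmp/'+n+'0.npz',img=img,d=d,P=P,T=T,K=K,k1=k1)
    print(n,T[:3,3],T[:3,2])
print(arm.read_orientation(),arm.pinch_z,arm.read_time(), np.array(arm.calibration('wrist')['tool_from_camera']))
E
```

```text
pics
scene [ 1.26807383 -0.18646048  0.76627868] [-0.74432103  0.17853524 -0.64351486]
top [ 0.43765793 -0.01016014  1.13297743] [ 0.07921715  0.0110193  -0.99679648]
wrist [ 0.27698135 -0.50744106  0.37335453] [-0.27018365 -0.10267119 -0.95731887]
[[ 9.32036062e-01  3.62365441e-01 -2.56740318e-04]
 [ 3.62365419e-01 -9.32034977e-01  1.45070832e-03]
 [ 2.86395605e-04 -1.44514629e-03 -9.99998915e-01]] 0.0187 0.15 [[ 2.86743915e-04 -9.57216177e-01 -2.89373649e-01  7.42386292e-02]
 [ 9.99999715e-01  4.76371280e-04 -5.84871713e-04 -1.36520588e-03]
 [ 6.97697961e-04 -2.89373398e-01  9.57216041e-01 -1.42922178e-01]
 [ 0.00000000e+00  0.00000000e+00  0.00000000e+00  1.00000000e+00]]
```

View pics/top0.png

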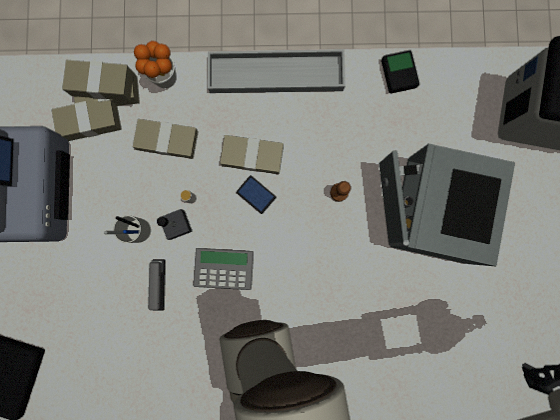

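View pics/scene0.png

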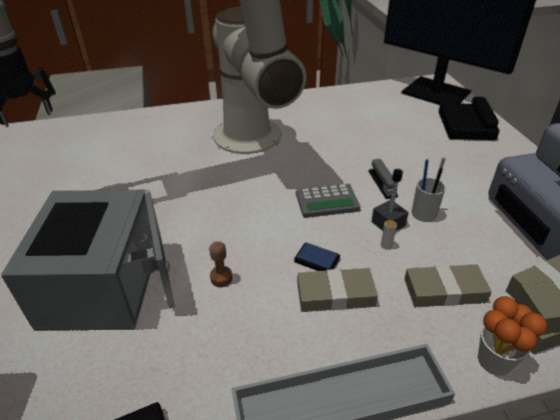

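View pics/wrist0.png

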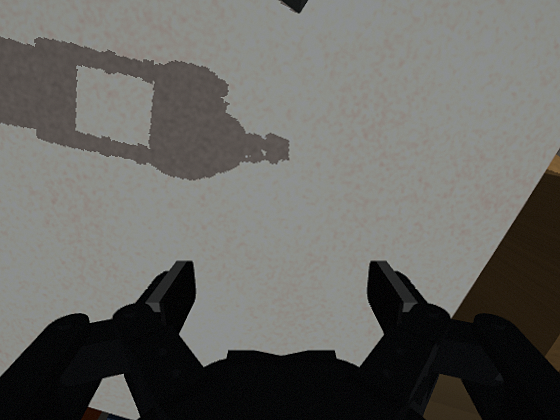

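```bash
python3 - <<'E'
from h import *
z=np.load('/tmp/top0.npz');P=z['P'];img=z['img']
# cabinet top plane
H=P[...,2]
m=((H>0.155)&(H<0.175)).astype(np.uint8); m[:, :370]=0; m[:130]=0; m[280:]=0; m[:,530:]=0
n,l,s,c=cv2.connectedComponentsWithStats(m)
for i in range(1,n):
    if s[i,4]>60:
        pts=P[l==i]; r=cv2.minAreaRect(pts[:,:2].astype(np.float32)); print(s[i],r,cv2.boxPoints(r).round(4).tolist(),np.median(pts[:,2]))
# others
for name,(u0,v0,u1,v1),h in [('stamp',(325,170,360,210),.02),('roll',(175,185,200,208),.05),('stand',(150,200,200,245),.02),('pot',(100,205,150,245),.05),('calc',(185,240,260,295),.01),('ink',(230,170,280,215),.008),('notesb',(215,130,290,178),.02),('notesa',(130,115,200,160),.02),('stapler',(140,255,170,315),.02)]:
    s=P[v0:v1,u0:u1].reshape(-1,3); q=s[s[:,2]>h]; r=cv2.minAreaRect(q[:,:2].astype(np.float32)); print(name,len(q),np.round(r[0],4),np.round(r[1],4),round(r[2],1),q[:,2].max().round(4), q[:,:2].mean(0).round(4))
print('counter z',np.nanmedian(P[280:,60:190,2]), np.nanmedian(P[100:200,290:320,2]))
E
python3 - <<'E'
import cv2
a=cv2.imread('pics/top0.png');cv2.imwrite('pics/t1.png',cv2.resize(a[125:285,310:530],None,fx=3.6,fy=3.6,interpolation=cv2.INTER_CUBIC))
cv2.imwrite('pics/t2.png',cv2.resize(a[170:320,90:290],None,fx=4,fy=4,interpolation=cv2.INTER_CUBIC))
E
```

```text
[  391   143   124   123 10133] ((0.5382720232009888, -0.3797455430030823), (0.2765378952026367, 0.241121307015419), 76.99634552001953) [[0.3896999955177307, -0.48730000853538513], [0.6245999932289124, -0.5415999889373779], [0.6869000196456909, -0.27219998836517334], [0.45190000534057617, -0.21789999306201935]] 0.1662011630321636
stamp 279 [ 0.577  -0.1605] [0.0439 0.0383] 44.1 0.1094 [ 0.5758 -0.1593]
roll 112 [0.5684 0.2253] [0.0258 0.0252] 0.6 0.0738 [0.5682 0.2245]
stand 673 [0.5109 0.2482] [0.0735 0.0943] 20.7 0.1649 [0.4994 0.2551]
pot 520 [0.4851 0.3638] [0.0658 0.0668] 37.1 0.1627 [0.4853 0.3636]
calc 2265 [0.3837 0.1399] [0.1505 0.1001] 86.1 0.0266 [0.3839 0.1392]
ink 849 [0.5976 0.0385] [0.094  0.1139] 50.0 0.039 [0.5795 0.0512]
notesb 1825 [0.67   0.0653] [0.1554 0.0982] 80.7 0.0432 [0.6785 0.0633]
notesa 1817 [0.725 0.291] [0.1567 0.0792] 80.1 0.0434 [0.7236 0.2895]
stapler 598 [0.3453 0.3104] [0.0286 0.1192] 89.4 0.0525 [0.3458 0.3083]
counter z 1.2575196241870756e-05 -0.00013563170280117554
```

View pics/t1.png

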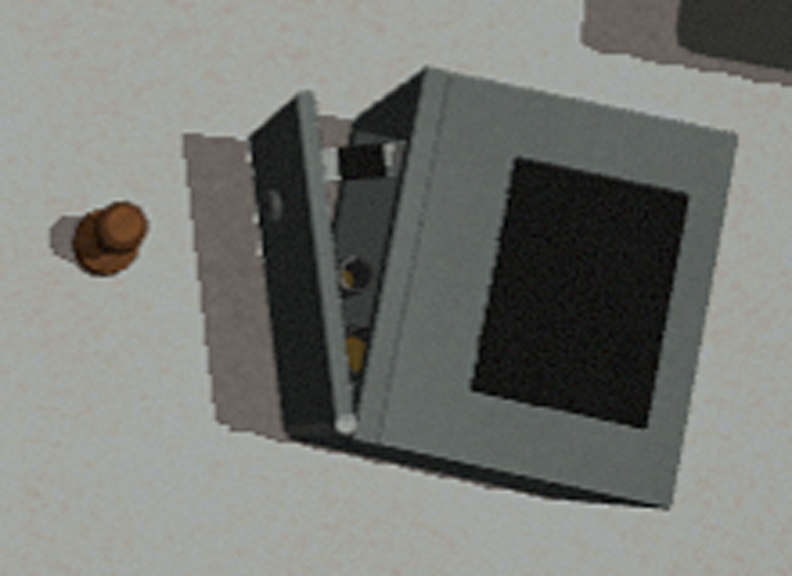

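View pics/t2.png

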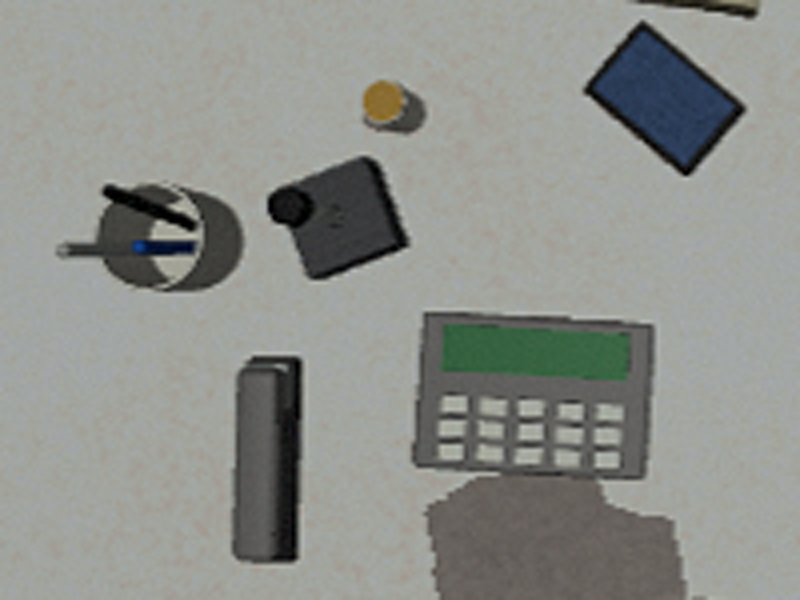

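```bash
cat >> h.py <<'E'
def rayz(u,v,z0,T,K,k1):
    n=cv2.undistortPoints(np.array([[[u,v]]],float),K,np.array([k1,0,0,0.]))[0,0]
    d=T[:3,:3]@np.r_[n,1]; return T[:3,3]+d*(z0-T[2,3])/d[2]
E
python3 - <<'E'
from h import *
z=np.load('/tmp/top0.npz');T,K,k1=z['T'],z['K'],float(z['k1'])
f=lambda a,b,h:rayz(a/3.6+310-.5,b/3.6+125-.5,h,T,K,k1)
c=[f(*p,.165) for p in [(428,67),(737,133),(669,508),(358,437)]]
for a in c: print(a)
for i in range(4):
    d=c[(i+1)%4]-c[i]; print(np.linalg.norm(d),np.degrees(np.arctan2(d[1],d[0])))
print('center',sum(c)/4)
print('hinge',f(346,424,.165),'doortipIn',f(316,92,.165),'doortipout',f(302,92,.165),'pad',f(362,160,.146),'knob',f(124,226,.1),'tubeW',f(355,352,.125),f(353,274,.125))
g=lambda a,b,h:rayz(a/4+90-.5,b/4+170-.5,h,T,K,k1)
print('rod head',g(290,207,.16),'stand corners',[g(*p,.045)[:2].round(4).tolist() for p in [(373,158),(407,241),(314,277)]],'roll',g(383,101,.069))
z=np.load('/tmp/wrist0.npz')
E
```

```text
[ 0.66901107 -0.34678138  0.165     ]
[ 0.62459298 -0.5387363   0.165     ]
[ 0.39125817 -0.48444506  0.165     ]
[ 0.43687241 -0.29470379  0.165     ]
0.19702705575337398 -103.02884548093971
0.23956767912063037 166.90173869497508
0.19514714150227988 76.4824718996005
0.23790844852032195 -12.644291071497785
center [ 0.53043366 -0.41616663  0.165     ]
hinge [ 0.4449774  -0.28756104  0.165     ] doortipIn [ 0.65386686 -0.27577052  0.165     ] doortipout [ 0.65397455 -0.26696706  0.165     ] pad [ 0.6135801  -0.30892255  0.146     ] knob [ 0.5790555  -0.16259522  0.1       ] tubeW [ 0.49171313 -0.30639739  0.125     ] [ 0.54247936 -0.30683636  0.125     ]
rod head [0.49814138 0.25930845 0.16      ] stand corners [[0.5359, 0.2387], [0.483, 0.2167], [0.4609, 0.2755]] roll [0.56919713 0.22717853 0.069     ]
```

```bash
cat >> h.py <<'E'
def down(b):
    b=np.radians(b);x=np.array([np.cos(b),np.sin(b),0]);z=np.array([0,0,-1.]);return np.c_[x,np.cross(z,x),z]
def stat(s=''):
    print(s,round(arm.read_time(),2),np.round(arm.read_position(),4),'F',np.round(arm.read_contact_force(),1),'g',round(arm.read_grip_width(),3))
E
python3 - <<'E'
from h import *
arm.movep([.577,-.161,.25],down(10)); stat()
img,d,P,T,K,k1=grab('wrist','w1.png'); np.savez('/tmp/w1.npz',img=img,d=d,P=P,T=T,K=K,k1=k1)
print(arm.read_q())
for h in (.105,.0): print(proj([.577,-.161,h],T,K,k1))
E
```

```text
2.05 [ 0.5767 -0.1619  0.2499] F [ 0.4 -0.9 -0.1] g 0.997
[-2.72314868e+01  1.19215043e+01  8.61431750e+01 -1.65174692e-02
  8.19398033e+01  5.28506025e+01]
[281.70677857 197.04086081]
[281.55095263 177.7165249 ]
```

View pics/w1.png

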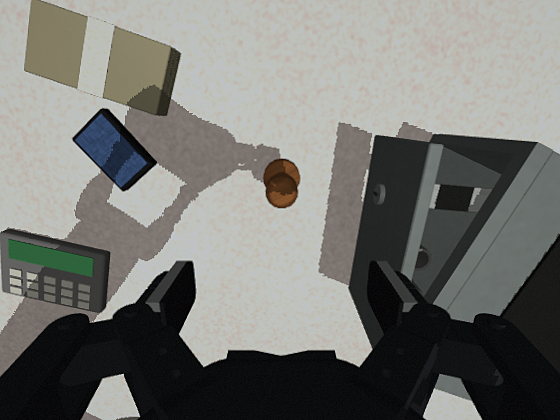

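```bash
python3 - <<'E'
from h import *
z=np.load('/tmp/w1.npz');T,K,k1=z['T'],z['K'],float(z['k1'])
print('pad',rayz(456,197,.146,T,K,k1),'tip',rayz(442,144,.165,T,K,k1),'tip out',rayz(430,143,.165,T,K,k1),'cabcorner',rayz(536,143,.165,T,K,k1),'knob',rayz(281.5,190,.09,T,K,k1),'base',rayz(282,177,.0,T,K,k1))
arm.line_to([.577,-.161,.066],down(10),feed=.2); stat('down')
arm.grasp(40); stat('gr')
arm.line_to([.577,-.161,.10],feed=.15);stat('lift')
arm.line_to([.70,-.14,.10],feed=.2)
arm.line_to([.70,-.14,.067],feed=.08);stat('place')
arm.dwell(.2);stat()
arm.gripper_open();stat('open')
arm.line_to([.70,-.14,.22],feed=.25)
bm=94
arm.movep([.575,-.22,.30],down(94));stat()
img,d,P,T,K,k1=grab('wrist','w2.png'); np.savez('/tmp/w2.npz',img=img,d=d,P=P,T=T,K=K,k1=k1)
grab('top','top2.png')
E
```

```text
pad [ 0.61363274 -0.30833528  0.146     ] tip [ 0.65425695 -0.27117058  0.165     ] tip out [ 0.65332301 -0.26183963  0.165     ] cabcorner [ 0.66825849 -0.34330424  0.165     ] knob [ 0.5807045  -0.16015738  0.09      ] base [ 0.57806511 -0.16142595  0.        ]
down 3.17 [ 0.578  -0.1616  0.0675] F [ 1.5 -0.1 -0.4] g 1.003
gr 3.69 [ 0.5774 -0.1613  0.0667] F [-1.1 -0.3  3.6] g 0.383
lift 4.07 [ 0.5772 -0.1611  0.1001] F [ 0.4 -0.2 -2.3] g 0.379
place 5.41 [ 0.6995 -0.1401  0.0663] F [ 0.2 -0.4 -0.1] g 0.38
 5.61 [ 0.6996 -0.1399  0.0663] F [ 0.   0.2 -1.8] g 0.381
open 6.17 [ 0.7001 -0.14    0.0671] F [-0.1  0.8  0.1] g 0.998
 8.41 [ 0.5749 -0.2197  0.2989] F [-0.3 -0.1  0.5] g 1.0
```

View pics/w2.png

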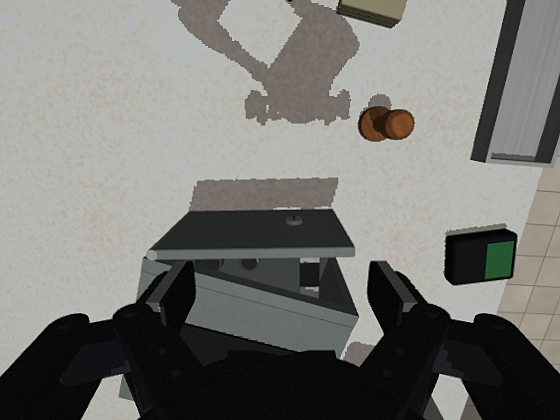

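View pics/top2.png

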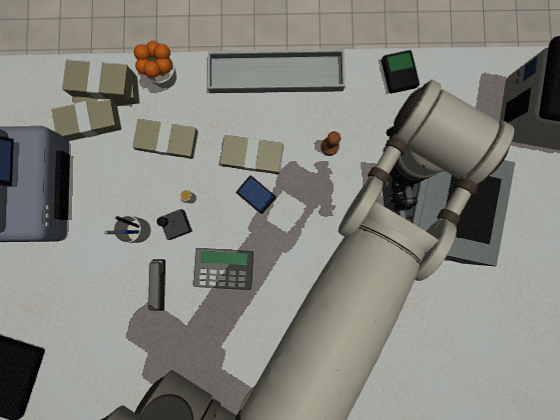

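```bash
python3 - <<'E'
import cv2
a=cv2.imread('pics/w2.png');cv2.imwrite('pics/w2c.png',cv2.resize(a[190:350,120:380],None,fx=3,fy=3,interpolation=cv2.INTER_CUBIC))
E
```

```text
(no output)
```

View pics/w2c.png

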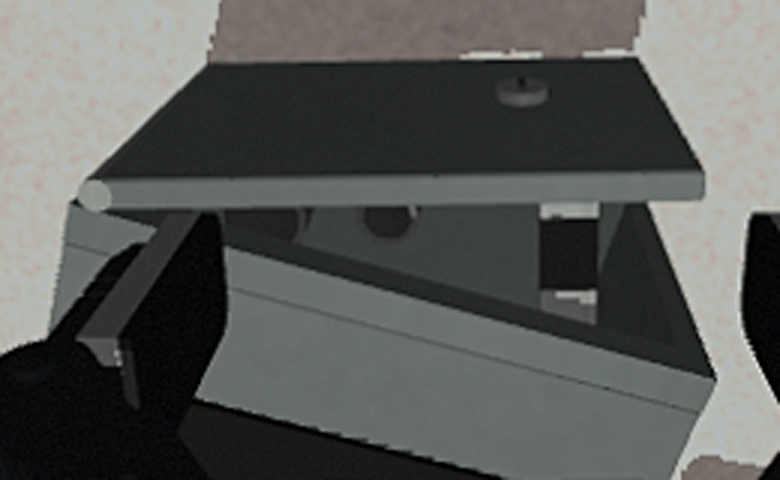

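```bash
python3 - <<'E'
from h import *
z=np.load('/tmp/w2.npz');T,K,k1=z['T'],z['K'],float(z['k1'])
f=lambda a,b,h:rayz(a/3+120-.5,b/3+190-.5,h,T,K,k1)
hp=f(95,195,.165);ti=f(704,200,.165);to=f(704,172,.165);c1=f(714,379,.165);c2=f(71,201,.165);pad=f(569,254,.146)
print(hp,ti,to,c1,c2,pad)
a=lambda d:np.degrees(np.arctan2(d[1],d[0]))
print(a(ti-hp),a(c1-c2),np.linalg.norm((c1-c2)[:2]),np.linalg.norm((ti-hp)[:2]))
# consensus fit: all obs
from scipy.optimize import least_squares
obs=[([0,0],1,hp),([0,.21],1,ti),([-.012,.21],1,to),([.03,.165],1,pad),([0,.23],0,c1),([0,-.01],0,c2)]
def m(p):
    hx,hy,ya,th=p;r=[]
    for l,dr,o in obs:
        an=ya+th*dr;R=np.array([[np.cos(an),-np.sin(an)],[np.sin(an),np.cos(an)]])
        r.append(np.array([hx,hy])+R@l-o[:2])
    return np.concatenate(r)
s=least_squares(m,[.445,-.29,np.radians(-103),.3]);print(s.x,np.degrees(s.x[2]),s.fun.reshape(-1,2).round(4).tolist())
E
```

```text
[ 0.44489825 -0.28512294  0.165     ] [ 0.65384151 -0.27204429  0.165     ] [ 0.65235907 -0.2616968   0.165     ] [ 0.66787427 -0.34342995  0.165     ] [ 0.43640551 -0.28802842  0.165     ] [ 0.61234964 -0.30622321  0.146     ]
3.581712312942727 -13.460393075774489 0.2380065455107062 0.20935218645240677
[ 0.44490666 -0.28794678 -1.8142797   0.31555767] -103.95056955977265 [[0.0, -0.0028], [0.0005, -0.0008], [0.0011, 0.0008], [-0.0007, 0.0002], [0.0002, 0.0], [-0.0012, 0.0025]]
```

```bash
cat >> h.py <<'E'
HG=np.array([.4448,-.288]);YAW=np.radians(-103.6)
def dpose(th,lx,ly,z):
    a=YAW+th;R=np.array([[np.cos(a),-np.sin(a)],[np.sin(a),np.cos(a)]])
    return np.r_[HG+R@[lx,ly],z],down(np.degrees(a)+180)
E
python3 - <<'E'
from h import *
arm.grasp(40)
p,R=dpose(.31,.023,.165,.20); print(p)
arm.movep(p,R);stat('above')
p,R=dpose(.31,.023,.165,.150)
arm.line_to(p,R,feed=.1);stat('at pad')
grab('wrist','w3.png');grab('scene','s3.png')
E
```

```text
[ 0.61103407 -0.29896508  0.2       ]
above 9.87 [ 0.6112 -0.2986  0.2007] F [0.3 0.5 0.4] g -0.001
at pad 10.52 [ 0.6113 -0.299   0.1506] F [ 0.1 -0.6 -0.5] g 0.001
```

View pics/w3.png

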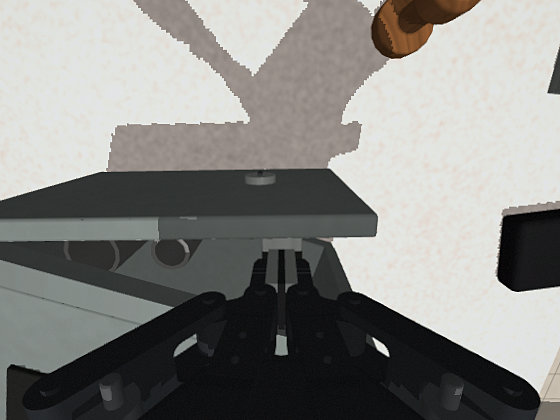

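View pics/s3.png

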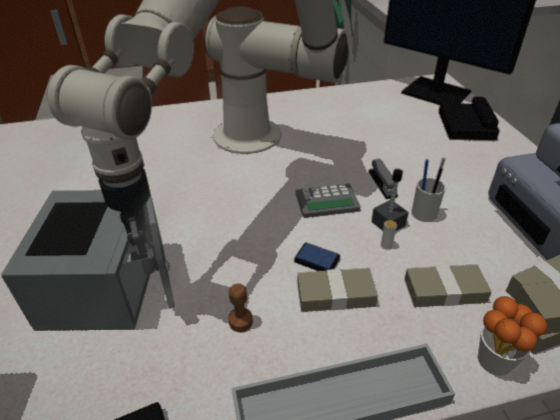

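```bash
python3 - <<'E'
from h import *
p,R=dpose(.31,.023,.165,.1345)
arm.line_to(p,R,feed=.05);stat('press')
for th in np.arange(.35,.76,.05):
    p,R=dpose(th,.020,.165,.1342); arm.line_to(p,R,feed=.06); stat('%.2f'%th)
    F=arm.read_contact_force()
    if np.hypot(F[0],F[1])>15 : print('STOP');break
grab('wrist','w4.png');grab('top','top4.png')
E
```

```text
press 11.07 [ 0.6117 -0.2992  0.1353] F [2.3 0.6 4.6] g 0.002
0.35 11.38 [ 0.6116 -0.2891  0.1352] F [ 2.1 -0.2  6.4] g -0.001
0.40 11.68 [ 0.6112 -0.2807  0.1351] F [0.7 0.6 5.1] g 0.002
0.45 11.97 [ 0.6104 -0.2725  0.135 ] F [ 0.  -0.7  4.4] g 0.003
0.50 12.26 [ 0.6092 -0.2642  0.1349] F [-0.3  0.1  5.4] g 0.002
0.55 12.55 [ 0.6077 -0.2561  0.1348] F [-1.5  1.3  5.6] g -0.002
0.60 12.84 [ 0.6058 -0.248   0.1347] F [-2.  -0.   5.1] g 0.001
0.65 13.13 [ 0.6035 -0.24    0.1347] F [-2.1  1.   5.1] g -0.001
0.70 13.43 [ 0.6009 -0.2322  0.1347] F [-1.   0.   5.4] g -0.0
0.75 13.72 [ 0.5979 -0.2244  0.1347] F [-2.1 -0.3  5. ] g 0.001
```

View pics/w4.png

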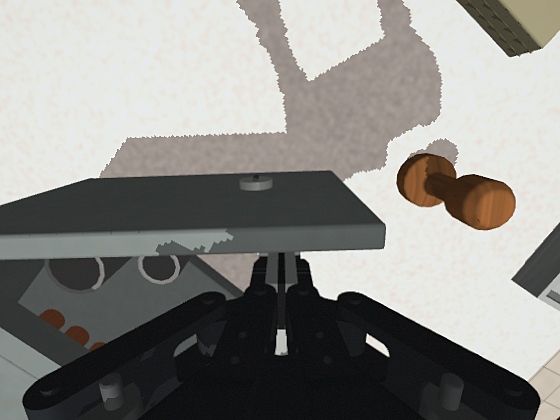

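View pics/top4.png

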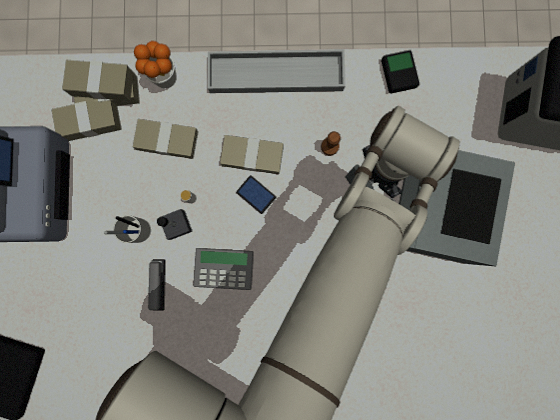

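```bash
python3 - <<'E'
from h import *
for th in np.arange(.82,1.58,.0825):
    p,R=dpose(th,.020,.165,.1342); arm.line_to(p,R,feed=.09); stat('%.2f'%th)
    F=arm.read_contact_force()
    if np.hypot(F[0],F[1])>15 : print('STOP');break
p,R=dpose(th,.020,.165,.1342)
p[2]=.15; arm.line_to(p,R,feed=.06); 
p[2]=.24; arm.line_to(p,R,feed=.2);stat()
p,R=dpose(1.57,.10,.12,.33); arm.movep(p,R)
img,d,P,T,K,k1=grab('wrist','w5.png'); np.savez('/tmp/w5.npz',img=img,d=d,P=P,T=T,K=K,k1=k1)
grab('scene','s5.png')
E
```

```text
0.82 14.1 [ 0.5931 -0.2137  0.1347] F [-1.2 -0.1  5.6] g -0.001
0.90 14.4 [ 0.5865 -0.2017  0.1347] F [-0.5 -1.3  5.3] g 0.0
0.98 14.7 [ 0.5789 -0.1904  0.1347] F [-1.4  0.6  6.2] g 0.004
1.07 15.0 [ 0.5704 -0.1797  0.1347] F [-2.5 -0.8  5.4] g -0.004
1.15 15.3 [ 0.5611 -0.1697  0.1347] F [-1.1 -0.3  5.7] g -0.002
1.23 15.6 [ 0.5509 -0.1605  0.1347] F [-1.1 -0.6  6.3] g -0.0
1.31 15.9 [ 0.5401 -0.1522  0.1348] F [-2.1 -0.3  5.3] g -0.0
1.40 16.2 [ 0.5286 -0.1449  0.1348] F [-1.  -0.3  6.2] g -0.001
1.48 16.5 [ 0.5165 -0.1385  0.1348] F [-0.6 -1.   5.2] g 0.0
1.56 16.8 [ 0.5039 -0.1331  0.1348] F [-0.7 -0.3  6.1] g 0.001
 17.82 [ 0.5037 -0.1325  0.2386] F [-0.1 -0.8 -1.1] g -0.0
```

View pics/w5.png

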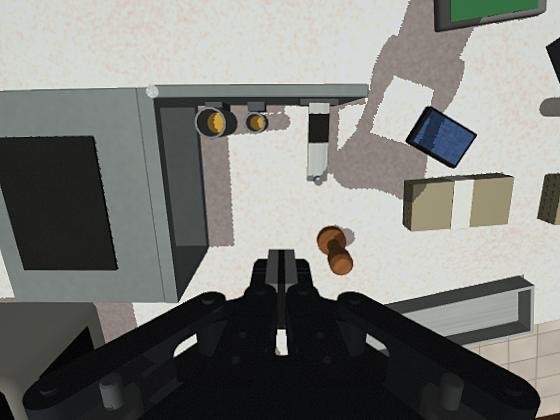

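View pics/s5.png

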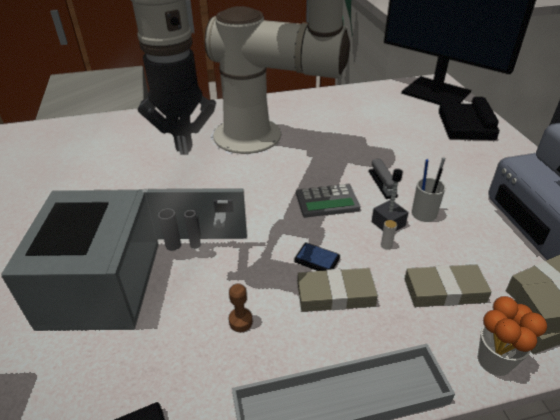

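```bash
python3 - <<'E'
import cv2
a=cv2.imread('pics/w5.png');cv2.imwrite('pics/w5c.png',cv2.resize(a[70:270,130:390],None,fx=3,fy=3,interpolation=cv2.INTER_CUBIC))
E
```

```text
(no output)
```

View pics/w5c.png

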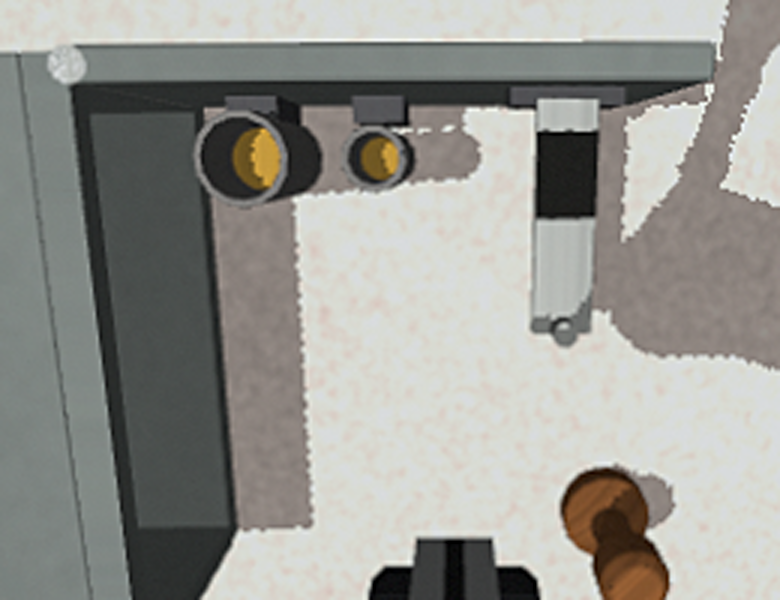

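```bash
python3 - <<'E'
from h import *
z=np.load('/tmp/w5.npz');T,K,k1=z['T'],z['K'],float(z['k1'])
f=lambda a,b,h:rayz(a/3+130-.5,b/3+70-.5,h,T,K,k1)
h=f(67,63,.165);t1=f(85,84,.165);t2=f(714,81,.165);c1=f(72,90,.165);c2=f(132,598,.165)
a=lambda d:np.arctan2(d[1],d[0])
print('hinge',h,'doordir',a(t2-t1),'front',a(c2-c1),'theta',a(t2-t1)-a(c2-c1))
print('tube',f(241,159,.125), 'nominal',dpose(1.53,.024,.045,0)[0],'pad',f(567,175,.146),dpose(1.53,.03,.165,0)[0],'tip',t2)
arm.gripper_open()
p=[.4985,.258,.30]
arm.movep([.4985,.19,.33],down(90));arm.movep(p,down(90));stat()
img,d,P,T,K,k1=grab('wrist','w6.png'); np.savez('/tmp/w6.npz',img=img,d=d,P=P,T=T,K=K,k1=k1)
print(proj([.4985,.258,.16],T,K,k1))
E
```

```text
hinge [ 0.43933722 -0.28980394  0.165     ] doordir 1.3362911094804875 front -0.23269017286326574 theta 1.5689812823437532
tube [ 0.47929057 -0.2528322   0.125     ] nominal [ 0.48023394 -0.25131982  0.        ] pad [ 0.51296772 -0.13769753  0.146     ] [ 0.51895386 -0.13757991  0.        ] tip [ 0.49433324 -0.0874492   0.165     ]
 21.42 [0.4983 0.2581 0.2992] F [-0.  -0.4  0.8] g 1.002
[281.45367796 200.36961003]
```

View pics/w6.png

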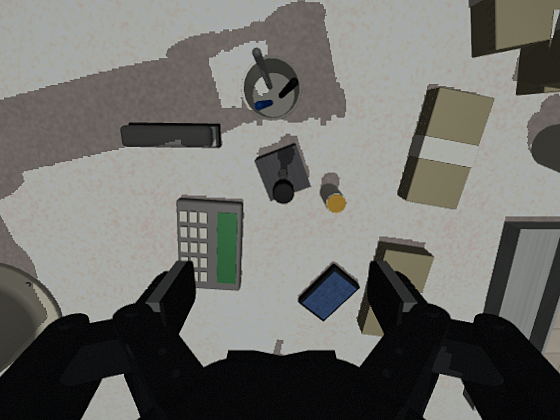

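```bash
python3 - <<'E'
import sys
from h import *
z=np.load('/tmp/w6.npz');T,K,k1=z['T'],z['K'],float(z['k1']);img=z['img']
m=(img[175:206,268:300].max(2)<28).astype(np.uint8)
cv2.imwrite('pics/w6c.png',cv2.resize(img[130:220,230:350],None,fx=5,fy=5,interpolation=cv2.INTER_CUBIC))
for v in (189,190,191): print(rayz(284,v,.16,T,K,k1))
c=[rayz(*q,.045,T,K,k1) for q in [(256,159),(299,145)]];print(c)
E
```

```text
[0.50096824 0.26949754 0.16      ]
[0.50097243 0.26849709 0.16      ]
[0.50097662 0.26749466 0.16      ]
[array([0.46431231, 0.28445869, 0.045     ]), array([0.52144265, 0.30290209, 0.045     ])]
```

View pics/w6c.png

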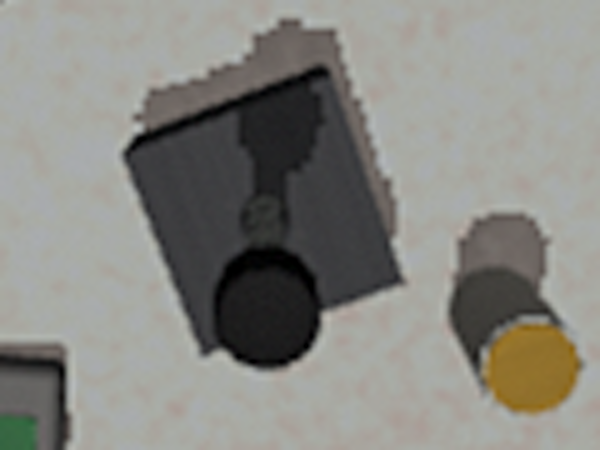

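```bash
python3 - <<'E'
from h import *
z=np.load('/tmp/w6.npz');T,K,k1=z['T'],z['K'],float(z['k1'])
f=lambda a,b,h:rayz(a/5+230-.5,b/5+130-.5,h,T,K,k1)[:2].round(4)
print(f(267,314,.16),[f(*q,.045) for q in [(127,153),(327,70),(403,283),(205,353)]],sum(f(*q,.045) for q in [(127,153),(327,70),(403,283),(205,353)])/4,f(263,220,.045),'roll',f(531,368,.069))
E
```

```text
[0.4999 0.2662] [array([0.4628, 0.283 ]), array([0.516 , 0.3048]), array([0.5377, 0.2476]), array([0.4832, 0.2277])] [0.499925 0.265775] [0.4992 0.265 ] roll [0.5696 0.2302]
```

```bash
python3 - <<'E'
from h import *
arm.line_to([.4993,.264,.20],down(90),feed=.15);stat()
img,d,P,T,K,k1=grab('wrist','w7.png'); np.savez('/tmp/w7.npz',img=img,d=d,P=P,T=T,K=K,k1=k1)
print(proj([.4993,.264,.16],T,K,k1))
cv2.imwrite('pics/w7c.png',cv2.resize(img[120:280,200:400],None,fx=4,fy=4,interpolation=cv2.INTER_CUBIC))
z=np.load('/tmp/scene0.npz');T,K,k1=z['T'],z['K'],float(z['k1']);im=z['img']
for q in ([.4993,.266,.16],[.498,.259,.16]): print('scene',proj(q,T,K,k1))
cv2.imwrite('pics/s0c.png',cv2.resize(im[150:250,350:450],None,fx=6,fy=6,interpolation=cv2.INTER_CUBIC))
E
```

```text
22.28 [0.5002 0.2639 0.2014] F [ 0.2 -0.2  0.6] g 1.004
[279.52429289 237.8147716 ]
scene [398.49103677 169.17400991]
scene [395.36729214 169.29270711]
```

View pics/w7c.png

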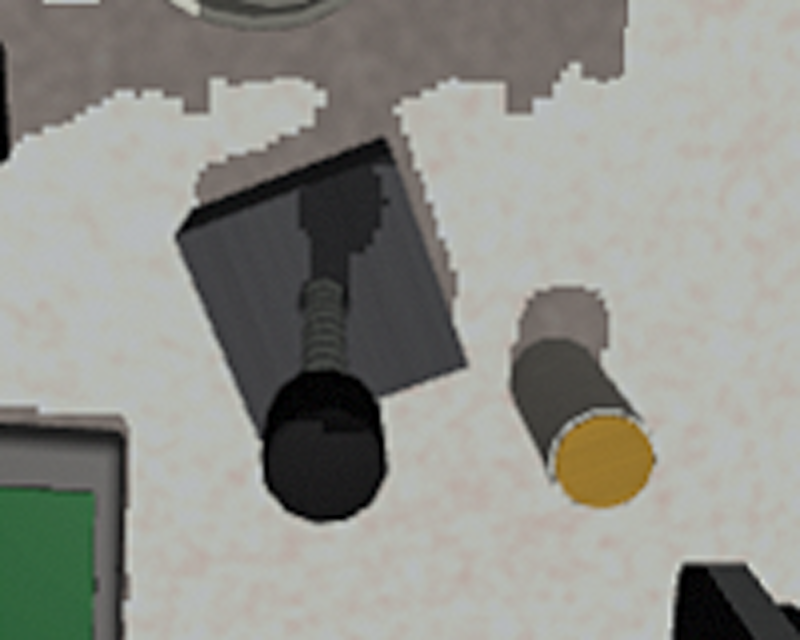

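View pics/s0c.png

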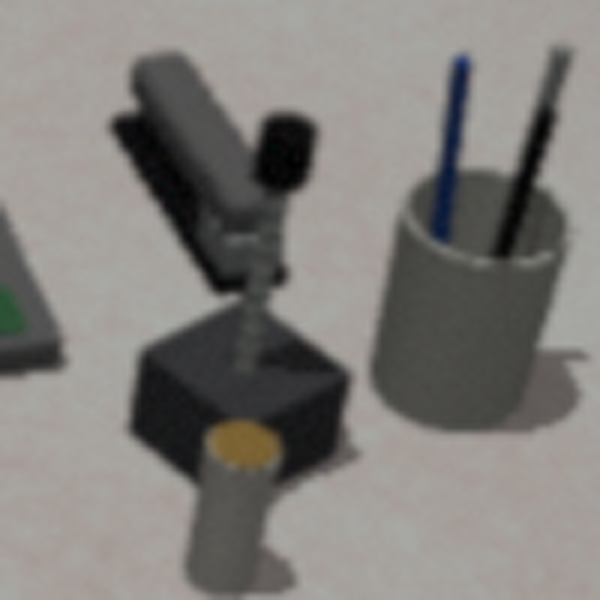

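```bash
python3 - <<'E'
from h import *
arm.line_to([.500,.2655,.127],down(90),feed=.12);stat('down')
arm.grasp(50);stat('gr');
arm.line_to([.500,.2655,.18],feed=.1);stat('lift')
arm.line_to([.500,.2655,.345],feed=.3);stat('lift')
arm.movep([.50,-.10,.345],down(20))
arm.movep([.4795,-.2515,.325],down(0));stat('over')
img,d,P,T,K,k1=grab('wrist','w8.png');np.savez('/tmp/w8.npz',img=img,d=d,P=P,T=T,K=K,k1=k1)
grab('scene','s8.png');grab('top','top8.png')
E
```

```text
down 23.09 [0.5006 0.2657 0.1279] F [-0.7  0.3  0.1] g 1.001
gr 23.7 [0.5002 0.2656 0.1274] F [-0.8 -0.5  2.3] g 0.239
lift 24.38 [0.4996 0.2654 0.1794] F [-0.3 -0.7 -1.4] g 0.245
lift 25.08 [0.4993 0.2653 0.3425] F [ 0.6  0.8 -2.1] g 0.24
over 27.12 [ 0.4799 -0.2509  0.3249] F [ 0.7  0.3 -0.8] g 0.24
```

View pics/w8.png

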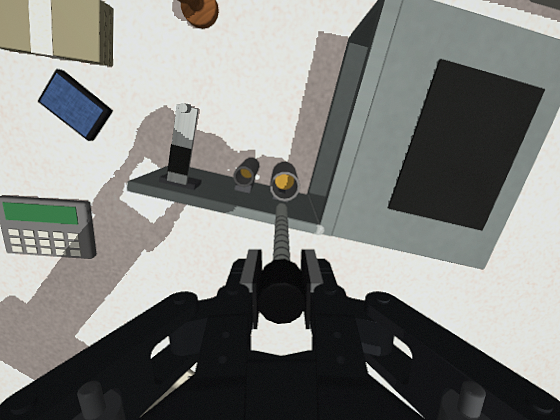

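View pics/s8.png

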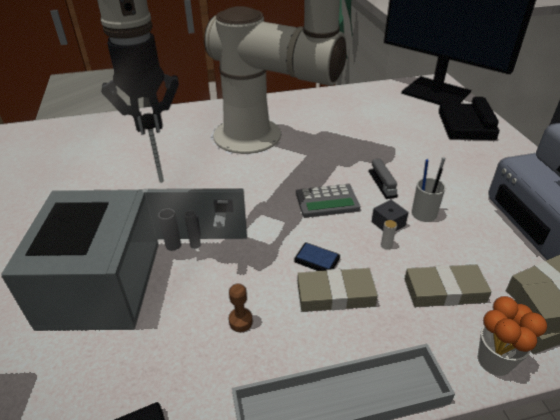

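```bash
python3 - <<'E'
from h import *
z=np.load('/tmp/w8.npz');T,K,k1=z['T'],z['K'],float(z['k1']);img=z['img']
cv2.imwrite('pics/w8c.png',cv2.resize(img[140:240,230:350],None,fx=6,fy=6,interpolation=cv2.INTER_CUBIC))
print('mouth',rayz(285,183,.125,T,K,k1),'tip expected',proj([.4799,-.2509,.208],T,K,k1))
E
```

```text
mouth [ 0.48315977 -0.25377319  0.125     ] tip expected [282.91121856 204.81787187]
```

View pics/w8c.png

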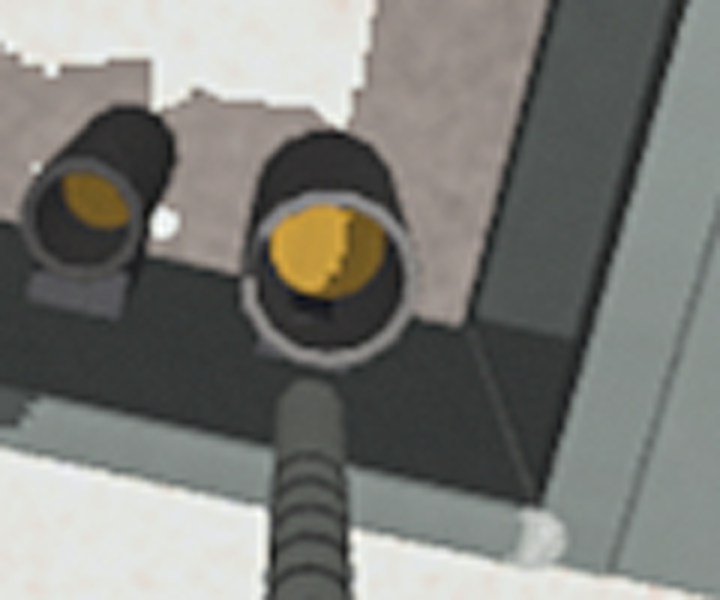

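```bash
python3 - <<'E'
from h import *
xy=[.4805,-.2531]
arm.line_to(xy+[.325],feed=.1)
arm.line_to(xy+[.250],feed=.12);stat('at mouth')
img,*_=grab('wrist','w9.png')
z=.25;n=0;arm.dwell(.1)
F0=np.mean([arm.read_contact_force() for _ in range(5)],0)
while z>.183:
    z-=.004 if z>.216 else .002
    arm.line_to(xy+[z],feed=.04)
    F=np.mean([arm.read_contact_force() for _ in range(3)],0)-F0
    if F[2]>3.5 or np.hypot(F[0],F[1])>6:
        n+=1
        stat('contact');break
stat()
grab('wrist','w10.png');grab('scene','s10.png')
E
```

```text
at mouth 28.29 [ 0.4809 -0.2534  0.2509] F [-0.  -0.1 -0.1] g 0.24
contact 32.69 [ 0.4808 -0.2534  0.1985] F [-0.5  0.2  3.9] g 0.242
 32.69 [ 0.4808 -0.2534  0.1985] F [-0.5  0.2  3.9] g 0.242
```

View pics/w10.png

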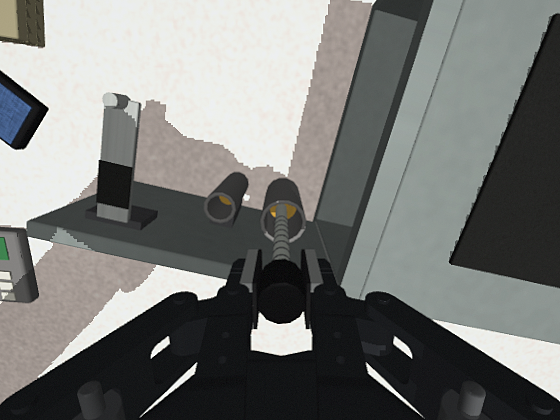

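View pics/s10.png

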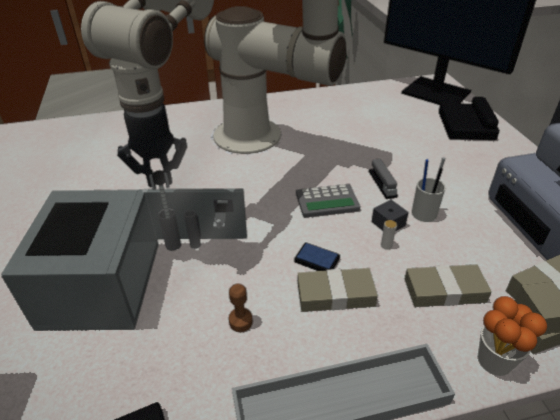

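```bash
python3 - <<'E'
from h import *
arm.gripper_open();stat('open')
arm.line_to([.4805,-.2531,.33],feed=.15);stat('up')
grab('wrist','w11.png')
arm.movep([.35,-.05,.38],down(20));arm.dwell(.5);stat()
img,d,P,T,K,k1=grab('top','top11.png');grab('scene','s11.png')
E
```

```text
open 33.43 [ 0.4805 -0.2531  0.198 ] F [ 0.3 -0.2 -1.7] g 0.998
up 34.47 [ 0.4801 -0.2528  0.3287] F [ 1.1 -1.2  0.1] g 0.999
 35.99 [ 0.3501 -0.0501  0.3799] F [-0.9  0.4 -0.2] g 0.996
```

View pics/w11.png

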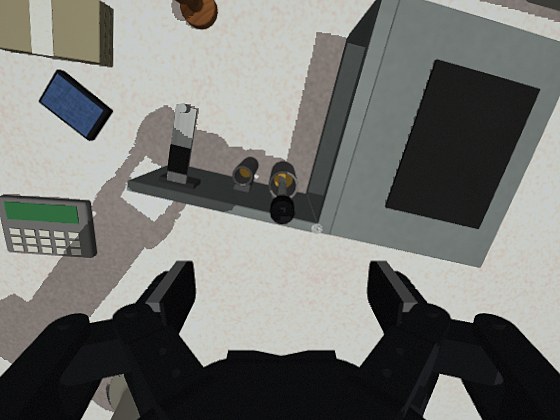

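View pics/top11.png

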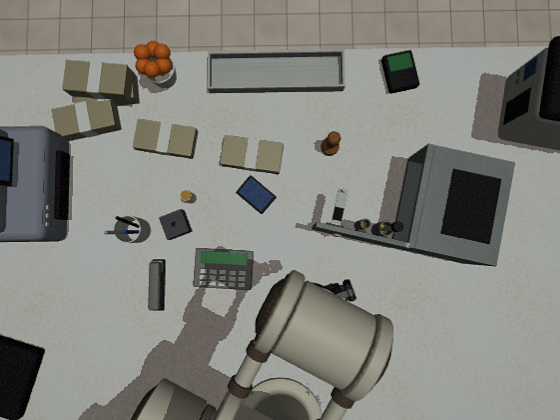

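View pics/s11.png

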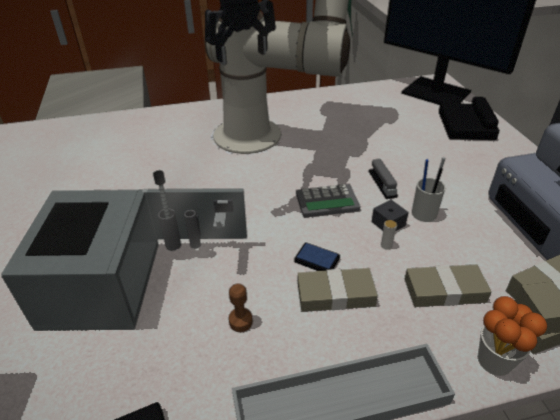

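```bash
python3 - <<'E'
from h import *
arm.close_job();print(arm.read_time())
E
```

```text
the job is handed in; nothing more can be done
the job is handed in; nothing more can be done
```

I moved the stamp, opened the door, put the gauge rod in the wider tube and left it standing there. I handed the job in at about 36 s of the 72 s allowed.

- **Stamp:** it stands upright at about (0.70, -0.14), well outside the door's sweep.
- **Door:** I pressed the catch about 11 mm down through the gap and drew the door open. The camera check put it at about 1.57 rad. It did not visibly move in later pictures.
- **Rod:** it touched the coins with about 4 N. Its tip was then roughly 44 mm below the tube mouth, which is the coin level. After release it stayed in the tube.
- **Other objects:** the final pictures show none of them moved. The wrist and contact forces I read stayed under about 7 N.
- **Disagreement:** the first top-camera estimate of the rod's position was about 7 mm off the wrist camera's. The scene camera and a closer wrist view supported the wrist value, so I used that one.

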